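# Knock a stuck sample puck out of its nest

### The job

A steel sample puck is stuck down in the sprung pocket of the nest. Take the C-shaped knockout by its handle, feel with its rod for the hole in the sliding shoe under the nest without ramming anything, and push the rod up until the puck has clicked past the spring balls and stands proud but still sits in the pocket's mouth; then draw the rod back down out of the nest. Stand the knockout upright on the bench, lay the puck flat in the white tray, and leave the other things on the bench undisturbed.

Things in the scene. Friction and masses are not known exactly. Their poses are not given: they have to be found in the camera images.
- nest: Fixed aluminium bridge on a granite slab (130 x, 150 y, 20 high). Origin on the bench under the pocket's axis, z up. The knockout slides in from its -x side with its own x along nest x. Legs 40 (x) x 14 (y), inner faces at y = +-43; open between them under the bridge, z 20 to 105. Bridge floor plate 66 (x) x 120 (y), z 113 to 119; block 66 (x) x 80 (y) above it, z 119 to 147.
- pocket (a point): Centre of the pocket's floor, nest z 119: round pocket of 41.5 diameter, 28 deep, open on top; a slot 28 (x) x 14 (y) through its floor. Four 10 mm steel balls at z 127, at the +-x and +-y walls, press on the puck with about 3.5 N each. Once its underside has passed them they come 3.5 mm further in and carry it, underside about 13 mm above the floor.
- shoe_mid (a point): Middle of the guide shoe's travel, at the height of its underside, nest z 105 (fixed to the nest). The shoe: steel plate 40 x 40 x 8 (z 105 to 113) under the slot, with one upright rectangular hole 10.5 (x) x 14 (y). It was left anywhere within 7 mm either way along nest x from this point (hole centred at nest y = 0); unmeasured and hidden from above. It stays put under 40 N.
- puck: Plain steel disc, 40 diameter, 28 high, about 250 g; origin: centre of its underside, z up. Starts fully down in the pocket, top flush with the block's top, gripped by the balls: some 9 to 23 N from below moves it, depending on friction and how off-centre the rod pushes. Carried by the balls its top stands 13 mm proud; raised 28 mm it is out of the pocket.
- knockout: Loose C-shaped steel tool, about 400 g, standing on its foot. Origin: underside, on the rod's axis; z up; x points from the spine to the open side. Tongue 18 wide, 12 thick, x -70 to 12; foot 64 wide, x -85 to -55. Rod 7.5 diameter, tip's edge rounded 1, z 12 to 57. Spine 14 (x) x 20 (y), x -70 to -56. Top arm 20 wide, x -70 to 20, z 135 to 147, over the rod.
- handle (a point): Grip point of the knockout, on the rod's axis 172 mm above its origin: middle of the black T-handle, 24 (x) x 60 (y), z 147 to 195. Pinch it across x, fingers straight down: pinched this way it does not pitch in the grip when the rod is pushed.
- rod_tip (a point): Tip of the knockout's rod, 57 mm above the knockout's origin on its z axis.
- tray: Fixed white open tray 120 x 120, 14 high, walls and floor 4 thick; origin: centre of its underside. Tray and knockout may stand on either side of the nest.
- flask: Bystander: amber bottle, 48 diameter, 110 high; origin at its underside.
- jar: Bystander: clear jar, 56 diameter, 60 high; origin at its underside.
- collar: Bystander: steel ring, 44 diameter, 14 high; origin at its underside.
- sample_box: Bystander: clear box 70 x 50 x 22; origin at its underside.
- screwdriver: Bystander: screwdriver 160 long, lying along its x; origin at its underside.
- parts_case: Bystander: grey case 70 (x) x 50 (y) x 30; origin at its underside.
There are look-alikes about, which are no part of the job. What is shaped like the knockout but turquoise or yellow is not meant.

How it is judged:
On the way, in this order (a step that is already met when the one before it is completed fails the run):
1. the rod is up through the shoe's hole, at the pocket floor (z of rod_tip in the frame of nest above 0.114 m and horizontal distance between rod_tip and nest below 0.011 m), for 0.05 s.
2. the rod, inside the pocket, has pushed the puck up past the spring balls (z of rod_tip in the frame of nest above 0.124 m and z of puck in the frame of nest above 0.128 m and horizontal distance between puck and nest below 0.004 m), for 0.1 s.
3. the rod is out below the nest and the puck sits in the pocket's mouth, carried by the balls (z of rod_tip in the frame of nest below 0.104 m and z of puck in the frame of nest between 0.127 and 0.139 m and horizontal distance between puck and nest below 0.004 m and angle between puck's own z axis and vertical below 0.25 rad), for 0.2 s.
At the end, for the whole second after the job is handed in: The puck lies flat on the tray's floor, right way up (tilt under 0.1 rad, its centre within 55 mm of the tray's centre), and the knockout stands upright on its foot on the bench (tilt under 0.1 rad, underside within 3 mm of the bench); both at rest and released (horizontal distance between puck and tray below 0.055 m and z of puck in the frame of tray between 0.001 and 0.008 m and angle between each of puck, knockout's own z axis and vertical below 0.1 rad and linear speed of each of puck, knockout below 0.02 m/s and height (world z) of knockout between -0.003 and 0.003 m); the robot touches nothing.
It fails at once if the knockout is pressed against the nest or its shoe with more than 35 N (contact force between knockout and nest above 35 N).
It fails at once if the knockout's rod presses the puck with more than 35 N (contact force between knockout and puck above 35 N).
It fails at once if a bystander is moved by more than 30 mm (distance of any of flask, jar, collar, sample_box, screwdriver, parts_case from where it was at the start of the episode above 0.03 m).
It also fails if it takes over 72 s, if anything falls off the work surface, if the arm or the gripper's body presses on something with over 40 N, if the wrist force passes 120 N, or if a joint passes its speed limit or range.

### The arm

A 7-joint arm with a two-finger parallel gripper is mounted at the origin on the work surface. World frame = base frame: x ahead of the robot, y to its left, z up, the work surface at z = 0. Lengths are in m, angles in rad, forces in N, time in s.
With the tool pointing down it reaches from about 0.4 to 0.85 m from the base axis. Payload 10.4 kg.
Tool frame: the origin (TCP) lies on the centre line of the jaws, within the pads' length; the fingertips stand 11 mm ahead of it and the grasp point (between the pads) lies 8 mm behind it; z points along the fingers, y is the line along which they close (so a half turn about z gives the same grasp; the last joint's range is limited). The gripper opens to 87 mm and grips with 3 to 60 N. Pads are 19 mm wide; open, the fingers measure 117 mm over their backs; the gripper's body (75 mm by 190 mm) begins 51 mm behind the grasp point.
Start: joints at [-1.318, 0.332, -0.065, 1.46, 0.022, 1.35, -0.088], TCP at [0.17, 0.601, 0.234] pointing down, gripper open.
Joint ranges: [-2.6, 2.6], [-0.5, 2.12], [-1.47, 1.34], [0.16, 2.42], [-1.27, 4.41], [0.06, 2.06], [-2.6, 2.6]. Speed limits (rad/s): [2.22, 2.22, 2.79, 2.79, 3.14, 3.14, 3.14].

### API

Orientations are given as a unit quaternion [x, y, z, w].
In Python, from bench import r gives the robot as it stands.
- The arm moves only by the shell command python3 -m pendant 'ROWS' [OPENING] [FORCE]. ROWS is JSON, a list of rows, each a list of 4 numbers: the shift along the tool's x, y, z in m, then the turn about the tool's z in rad. A call has 1 to 8 rows; each row shifts and turns the commanded pose from where the row before left it, along the tool's axes as they then stand; what a row does not reach is not made up. A row lasts 1/12 s, in which the tool goes at most 41.7 mm and 7.16 degrees, less where a joint would pass 70% of its speed; a pose out of reach is approached as far as the arm can. A call with a gripper value outside its range is refused whole. OPENING is the opening, from 0 (shut) to 1 (fully open), set as the call begins (- or left out, the last holds). The fingers move at their own pace and stop on an object; FORCE is the grip in N (left out, the last holds). Time passes only in rows, so rows that do not move let the fingers close. It gives the time, the measured TCP pose, the force, the opening and the grip force at its end, in the units of the state.
- r.read_state(): the state, without advancing time (a new reading comes with each control period).
- r.camera(name): name is "scene" or "top"; returns a dict with "img" (480x640x3 uint8, red, green, blue), "camera_matrix" (3x3 intrinsics, pixels), "xyz" and "attitude" of the camera in the world. Camera axes: x right, y down, z forward; pixel columns grow to the right and rows downward; lengths in m; the calibration is good to about 2 mm. A picture is of the moment at which its call begins. There is no depth.
- r.close_job(): hands the job in; it is judged then, once.
Trained networks look in the newest picture that a camera, given by its name, has taken for a name from the list of things; names that differ only in an ending like _2 or _b are one class to them, and where a whole thing is asked for, a point or a joint stands for the part that bears it (a point fixed in the world has none). Each returns a list of dicts, best first, with "score" (0 to 1); they miss things now and then, are a little off and sometimes report something else, mostly with a low value. They report only what shows in the picture. A call takes as long as a camera call. They do not tell look-alikes from the thing itself.
- r.outline_of(thing, camera): "mask" (480x640 bool, what is visible of it) and "bbox" ([centre column, centre row, width, height] in pixels, round what is visible of it).
The state is a dict: "time": time; "joint_positions": joint angles; "joint_vel": joint speeds; "joint_torque": joint torques, N m; "ee_pos": TCP position; "eef_rot": TCP orientation; "ft_force": force on the tool from outside, world axes, zero at the start; "torque": the same for the moment, N m; "width": finger opening in m; "grip_force": force on a finger pad.
Only numpy, scipy, OpenCV 4.12 (cv2) and the standard library are available. Lean on these libraries where they do the work, as an engineer would, in place of code of your own. Each camera call takes 0.05 s, during which the arm holds its last target. There are 200 camera calls.

## Working session

There is one attempt and no reset: what is moved stays moved. The work goes in short steps, Python scripts to look and compute and a shell command to move; the robot and the scene stay as the last step left them, time stands still between calls to the robot, and variables do not carry over. Pictures are saved under pics/ and viewed, at most 10 in all, crops included, and the job is handed in when it is done.

```bash
ls; mkdir -p pics
python3 - <<'E'
from bench import r
import cv2,numpy as np
for c in("scene","top"):
    d=r.camera(c);cv2.imwrite(f"pics/{c}0.png",d["img"][:,:,::-1])
    print(c,d["camera_matrix"],d["xyz"],d["attitude"])
    for t in("nest","knockout","tray","puck","handle","flask","jar","collar","sample_box","screwdriver","parts_case"):
        print(t,[(round(o["score"],2),[round(float(v)) for v in o["bbox"]]) for o in r.outline_of(t,c)][:4])
print(r.read_state())
E
```

```text
pics
scene [[507.22206574   0.         316.98017732]
 [  0.         507.22206574 240.53852469]
 [  0.           0.           1.        ]] [1.11948715 0.39531777 0.92229769] [ 0.46987674  0.81642957 -0.28889264 -0.17087902]
nest [(0.68, [263, 261, 85, 96])]
knockout [(0.97, [456, 299, 76, 102]), (0.89, [432, 210, 68, 72]), (0.7, [521, 250, 65, 72]), (0.7, [258, 231, 18, 17])]
tray [(0.87, [213, 208, 73, 51])]
puck [(0.51, [257, 232, 18, 15]), (0.51, [173, 291, 30, 44]), (0.35, [295, 362, 34, 39])]
handle [(0.69, [399, 270, 36, 75]), (0.69, [434, 211, 63, 72])]
flask [(0.75, [173, 292, 31, 44]), (0.24, [263, 261, 88, 97])]
jar []
collar [(0.61, [349, 240, 21, 15])]
sample_box [(0.66, [131, 252, 40, 32])]
screwdriver [(0.83, [388, 378, 50, 70])]
parts_case [(0.68, [289, 196, 25, 26])]
top [[590.32195003   0.         311.72177944]
 [  0.         590.32195003 244.68848506]
 [  0.           0.           1.        ]] [0.29531584 0.05300257 1.51248421] [-0.69939193  0.70802633 -0.06271762  0.07494099]
nest [(0.83, [356, 238, 70, 62])]
knockout [(0.9, [170, 338, 64, 35]), (0.81, [194, 268, 52
[... 523 characters left out ...]
_positions': array([-1.31755185,  0.33221194, -0.06470042,  1.46008237,  0.0215904 ,
        1.34988222, -0.08850096]), 'joint_vel': array([ 0.00054782, -0.00152789, -0.00125282,  0.00022108,  0.00035196,
       -0.0006309 ,  0.00069397]), 'joint_torque': array([ 6.62109069e-04, -6.23042607e+01,  2.53563747e-02, -3.90130126e+01,
       -6.09482196e-02,  3.13769211e-02,  3.84729253e-05]), 'ee_pos': array([0.17021227, 0.60141113, 0.23357649]), 'eef_rot': array([ 1.37485278e-01,  9.90503809e-01,  5.61010584e-05, -8.11783003e-06]), 'ft_force': array([-0.03214571, -0.10331803, -0.66708735]), 'torque': array([-0.00457911, -0.00064114,  0.00613058]), 'grip_force': 0.0, 'width': 0.08684013939077448}
```

```bash
sleep 6
```

```text
(no output)
```

View pics/scene0.png

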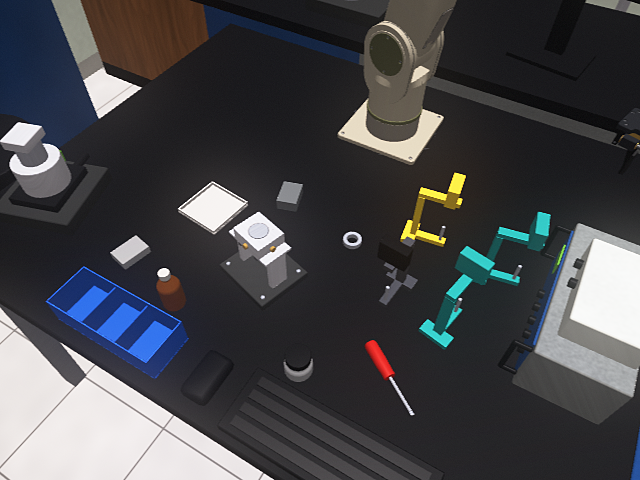

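View pics/top0.png

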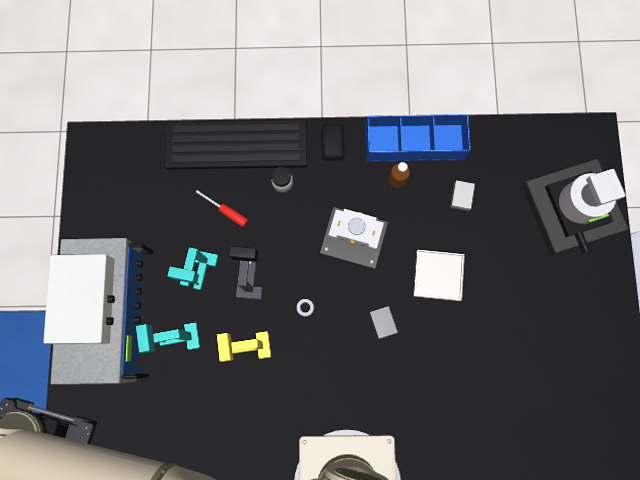

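The real knockout is the dark grey one, with its black handle at top (243,254) and its foot near (248,294). The nest is at top (355,238), the tray at (439,276), and the turquoise and yellow look-alikes are ignored. Next I'll look closer and fit poses.

```bash
cat > h.py <<'E'
from bench import r
import cv2,numpy as np
from scipy.spatial.transform import Rotation as R
def cam(c):
    d=r.camera(c);return d
def proj(d,P):
    p=(np.asarray(P,float)-d["xyz"])@R.from_quat(d["attitude"]).as_matrix()
    q=p@d["camera_matrix"].T;return q[:,:2]/q[:,2:]
def back(d,uv,z):
    v=R.from_quat(d["attitude"]).as_matrix()@np.linalg.inv(d["camera_matrix"])@[uv[0],uv[1],1]
    return d["xyz"]+v*(z-d["xyz"][2])/v[2]
def place(pose,P):
    x,y,a=pose[:3];z=pose[3] if len(pose)>3 else 0
    P=np.asarray(P,float);c,s=np.cos(a),np.sin(a)
    return np.c_[x+c*P[:,0]-s*P[:,1],y+s*P[:,0]+c*P[:,1],z+P[:,2]]
def box(x0,x1,y0,y1,z0,z1):
    return [[x,y,z] for x in(x0,x1) for y in(y0,y1) for z in(z0,z1)]
mm=lambda L:[np.array(box(*b))/1000 for b in L]
KO=mm([(-70,12,-9,9,0,12),(-85,-55,-32,32,0,12),(-70,-56,-10,10,0,147),(-70,20,-10,10,135,147),(-12,12,-30,30,147,195),(-3.7,3.7,-3.7,3.7,12,57)])
HANDLE=[KO[4]]
NEST=mm([(-65,65,-75,75,0,20),(-20,20,43,57,20,113),(-20,20,-57,-43,20,113),(-33,33,-60,60,113,119),(-33,33,-40,40,119,147)])
BLOCK=[NEST[4]]
TRAY=mm([(-60,60,-60,60,0,14)])
def sil(d,pose,boxes,k=4):
    m=np.zeros((480*k,640*k),np.uint8)
    for b in boxes:
        h=cv2.convexHull((proj(d,place(pose,b))*k+k/2).astype(np.float32))
        cv2.fillConvexPoly(m,np.round(h).astype(np.int32),255)
    return cv2.resize(m,(640,480),interpolation=cv2.INTER_AREA)/255.
E
python3 - <<'E'
from h import *
ds={c:cam(c) for c in("scene","top")}
print(proj(ds["top"],[[0,0,0],[.17,.6,.23]]),proj(ds["scene"],[[0,0,0]]))
a=ds["top"]["img"][195:315,220:470]
b=ds["scene"]["img"][190:330,160:430]
a=cv2.resize(a,(750,360),interpolation=cv2.INTER_CUBIC)
cv2.imwrite("pics/a.png",a[:,:,::-1])
cv2.imwrite("pics/b.png",cv2.resize(b,(800,415),interpolation=cv2.INTER_CUBIC)[:,:,::-1])
d=ds["top"]
print("puck",back(d,(357.5,226),.147),"tray",back(d,(439.5,276),.007),"handle",back(d,(243,254),.195))
for c in ds:
  for t in ("nest","tray","knockout"):
    for o in r.outline_of(t,c)[:4]: print(c,t,np.round(o["bbox"]),o["mask"].sum(),ds[c]["img"][o["mask"]].mean(0).round())
E
```

```text
[[346.46610755 485.6366381 ]
 [ 63.71843965 424.68308798]] [[390.4225646  128.89450519]]
puck [ 0.60877222 -0.03365702  0.147     ] tray [ 0.50642992 -0.24904362  0.007     ] handle [0.53631091 0.2309651  0.195     ]
scene nest [264. 260.  90.  96.] 4584 [121. 118. 121.]
scene tray [211. 206.  73.  52.] 2056 [221. 217. 215.]
scene knockout [395. 271.  43.  70.] 1658 [53. 50. 52.]
scene knockout [431. 210.  63.  77.] 1470 [188. 170.  53.]
scene knockout [521. 251.  66.  73.] 1468 [ 40. 136. 134.]
top nest [354. 238.  70.  63.] 2710 [163. 161. 163.]
top tray [438. 275.  47.  50.] 2322 [240. 238. 236.]
top knockout [169. 338.  67.  35.] 1109 [ 74. 189. 187.]
top knockout [246. 273.  32.  50.] 1020 [77. 76. 82.]
top knockout [245. 348.  52.  27.] 958 [233. 228. 106.]
top knockout [193. 270.  53.  42.] 1076 [ 72. 186. 184.]
```

```bash
sleep 6
```

```text
(no output)
```

View pics/a.png

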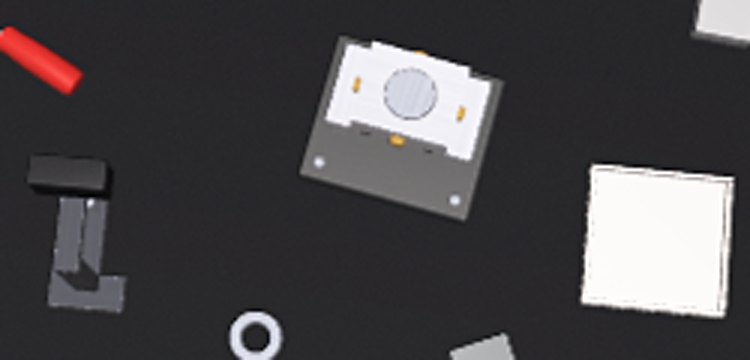

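View pics/b.png

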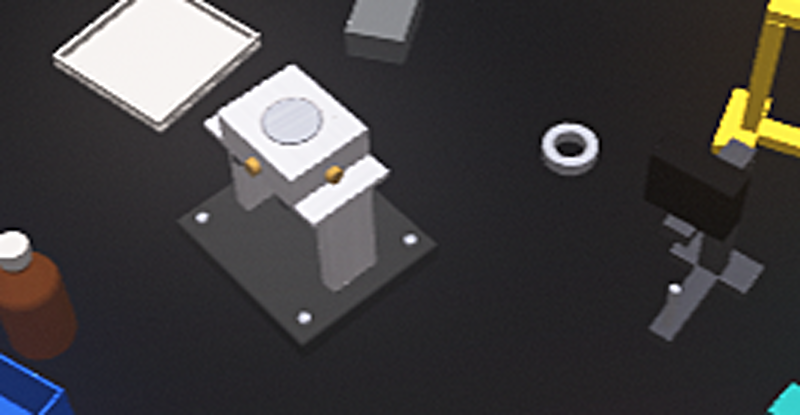

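The crops show the knockout with its x roughly along world +x. The nest's passage also runs roughly along world x, turned about -15°, and the puck's top is at about (357,226) in the top view. Now I'll fit silhouettes.

Run:
```python
from h import *
from scipy.optimize import minimize
ds={c:cam(c) for c in("scene","top")}
M={}
for c in ds:
    for t in("nest","tray","knockout"):
        os=r.outline_of(t,c)
        os=[o for o in os if t!="knockout" or (ds[c]["img"][o["mask"]].mean(0).max()<100)]
        if os: M[t,c]=os[0]["mask"].astype(float)
def fit(t,boxes,x0,cams=("scene","top"),off=False,masks=M):
    def cost(p,cc=cams):
        e=0
        for c in cc:
            if (t,c) not in masks: print("missing",t,c);continue
            B=list(boxes)
            if off: B=[boxes[0]+[p[3],0,0]]+B[1:]
            s=sil(ds[c],p[:3],B,6);m=masks[t,c];e+=1-np.minimum(s,m).sum()/np.maximum(s,m).sum()
        return e
    x0=np.array(x0,float)
    best=None
    for da in(-.12,0,.12):
        x=x0.copy();x[2]+=da
        S=np.vstack([x]+[x+np.eye(len(x))[i]*[.012,.012,.1,.01][i] for i in range(len(x))])
        o=minimize(cost,x,method="Nelder-Mead",options=dict(initial_simplex=S,xatol=1e-4,fatol=1e-4,maxiter=250))
        if best is None or o.fun<best.fun: best=o
    print(t,cams,best.x.round(4),round(best.fun,3));return best.x
def white(m,c): 
    return (cv2.dilate(m,np.ones((5,5)))>0)&(ds[c]["img"].min(2)>165)
for c in ds: M["wh",c]=white(M["nest",c],c).astype(float)
yaw0=-np.arctan2(38,145)
n0=[.61,-.034,yaw0]
for cs in(("scene","top"),("scene",),("top",)):
    fit("nest",NEST,n0+[-.01],cs,True); fit("knockout",KO,[.536,.231,-.05],cs); fit("tray",TRAY,[.506,-.249,-.05],cs)
fit("wh",NEST[3:],n0,("top",))
# dark puck outline: centre via ellipse
for c,(u,v) in(("top",(357,226)),("scene",(259,230))):
    g=cv2.cvtColor(cv2.resize(ds[c]["img"][v-18:v+18,u-18:u+18],None,fx=8,fy=8,interpolation=cv2.INTER_CUBIC),cv2.COLOR_RGB2GRAY)
    mk=((g>120)&(g<226)).astype(np.uint8)
    n,l,st,ce=cv2.connectedComponentsWithStats(mk)
    i=l[144,144] or 1+np.argmax(st[1:,4]); print(c,st[i],[ce[i][0]/8+u-18-.4,ce[i][1]/8+v-18-.4],back(ds[c],(ce[i][0]/8+u-18-.4,ce[i][1]/8+v-18-.4),.147),g[144,144],)
# black handle in top
im=ds["top"]["img"];
```

```text
nest ('scene', 'top') [ 0.6054 -0.0299 -0.2895  0.0047] 0.22
knockout ('scene', 'top') [ 0.5401  0.2334 -0.1094] 0.19
tray ('scene', 'top') [ 0.5081 -0.2477 -0.1163] 0.116
nest ('scene',) [ 0.6041 -0.0324 -0.2966  0.0009] 0.079
knockout ('scene',) [ 0.5377  0.233  -0.0911] 0.049
tray ('scene',) [ 0.5056 -0.248  -0.1154] 0.035
nest ('top',) [ 6.099e-01 -3.030e-02 -2.968e-01  3.000e-04] 0.1
knockout ('top',) [ 0.5421  0.2342 -0.1107] 0.078
tray ('top',) [ 0.51   -0.2451 -0.1059] 0.042
wh ('top',) [ 0.6103 -0.0308 -0.2915] 0.181
top [   69    74   148   145 16679] [np.float64(356.341276455423), np.float64(225.99952185382816)] [ 0.60881372 -0.03091515  0.147     ] 215
scene [   53    86   175   132 16776] [np.float64(258.10570755841684), np.float64(230.26566821649976)] [ 0.60515494 -0.03116589  0.147     ] 218
```

```bash
cat >> h.py <<'E'
def go(x,y,z,yaw):
    """remaining shift in the present tool axes and turn; yaw = world angle of the tool's y axis (mod pi)"""
    s=r.read_state();T=R.from_quat(s["eef_rot"]).as_matrix()
    d=T.T@(np.array([x,y,z])-s["ee_pos"])
    a=np.arctan2(T[1,1],T[0,1]);t=-(yaw-a);t=(t+np.pi/2)%np.pi-np.pi/2
    print("d",d.round(4),"turn",round(t,4),"| pos",s["ee_pos"].round(4),"yaw",round(a,4),"tilt",T[:2,2].round(4),"q",s["joint_positions"].round(2),"f",s["ft_force"].round(2),"w",round(s["width"],4),"t",round(s["time"],2))
E
python3 -c "
from h import *
go(.54,.2337,.33,-.10)"
python3 -m pendant '[[0,0,-0.04,0],[0,0,-0.04,0],[0,0,-0.02,0]]' 1
```

```text
d [-0.456  -0.2531 -0.0964] turn 1.395 | pos [0.1702 0.6014 0.2336] yaw 1.295 tilt [0.     0.0001] q [-1.32  0.33 -0.06  1.46  0.02  1.35 -0.09] f [-0.73  0.12 -0.04] w 0.0868 t 2.0
time: 2.25
ee_pos: [0.1703, 0.602, 0.3384]
eef_rot: [0.138, 0.99, 0.002, 0.0]
ft_force: [0.1, 1.7, 1.2]
width: 0.0872
grip_force: 0.0
```

```bash
python3 -m pendant '[[-0.0326,-0.0181,0,0],[-0.0326,-0.0181,0,0],[-0.0326,-0.0181,0,0],[-0.0326,-0.0181,0,0],[-0.0326,-0.0181,0,0],[-0.0326,-0.0181,0,0],[-0.0326,-0.0181,0,0]]' 1
python3 -m pendant '[[-0.0326,-0.0181,0,0],[-0.0326,-0.0181,0,0],[-0.0326,-0.0181,0,0],[-0.0326,-0.0181,0,0],[-0.0326,-0.0181,0,0],[-0.0326,-0.0181,0,0],[-0.0326,-0.0181,0,0]]'
python3 -m pendant '[[0,0,0,0.12],[0,0,0,0.12],[0,0,0,0.12],[0,0,0,0.12],[0,0,0,0.12],[0,0,0,0.12],[0,0,0,0.12]]'
python3 -m pendant '[[0,0,0,0.12],[0,0,0,0.12],[0,0,0,0.12],[0,0,0,0.12],[0,0,0,0.07],[0,0,0,0]]'
python3 -c "
from h import *
go(.54,.2337,.25,-.10)"
```

```text
time: 2.83
ee_pos: [0.3563, 0.4158, 0.3338]
eef_rot: [0.137, 0.991, 0.0, 0.0]
ft_force: [-0.3, 1.7, -0.5]
width: 0.0868
grip_force: 0.0
time: 3.42
ee_pos: [0.5414, 0.2318, 0.3338]
eef_rot: [0.137, 0.991, 0.0, 0.0]
ft_force: [0.1, 1.3, 0.6]
width: 0.0868
grip_force: 0.0
time: 4.0
ee_pos: [0.5403, 0.2333, 0.3336]
eef_rot: [0.532, 0.847, 0.0, -0.0]
ft_force: [0.2, 0.0, 0.0]
width: 0.0872
grip_force: 0.0
time: 4.5
ee_pos: [0.5403, 0.2334, 0.3336]
eef_rot: [0.741, 0.672, 0.0, -0.0]
ft_force: [-0.8, -0.0, 0.1]
width: 0.0868
grip_force: 0.0
d [ 0.0003 -0.0003  0.0836] turn 0.0018 | pos [0.5403 0.2334 0.3336] yaw -0.0982 tilt [0.0001 0.0001] q [-0.84  0.22  0.44  1.42 -0.09  1.52 -0.51] f [-0.83 -0.05  0.14] w 0.0868 t 4.5
```

```bash
python3 -m pendant '[[0,0,0.03,0],[0,0,0.03,0],[0,0,0.03,0],[0,0,0.03,0],[0,0,0.025,0],[0,0,0.0125,0],[0,0,0.0125,0],[0,0,0,0]]'
python3 -m pendant '[[0,0,0,0],[0,0,0,0],[0,0,0,0],[0,0,0,0],[0,0,0,0],[0,0,0,0],[0,0,0,0],[0,0,0,0]]' 0 20
python3 -m pendant '[[0,0,0,0],[0,0,0,0],[0,0,0,0]]' 0 58
python3 - <<'E'
from h import *
go(.54,.2337,.25,-.10)
d=cam("scene");cv2.imwrite("pics/g.png",cv2.resize(d["img"][190:340,330:480],(600,600),interpolation=cv2.INTER_CUBIC)[:,:,::-1])
E
```

```text
time: 5.17
ee_pos: [0.5396, 0.2331, 0.1618]
eef_rot: [0.739, 0.673, -0.001, -0.0]
ft_force: [0.5, 0.5, -0.3]
width: 0.0868
grip_force: 0.0
time: 5.83
ee_pos: [0.5404, 0.2333, 0.1636]
eef_rot: [0.74, 0.673, 0.0, -0.0]
ft_force: [0.2, -0.5, -0.6]
width: 0.0417
grip_force: 0.0
time: 6.08
ee_pos: [0.5402, 0.2333, 0.1635]
eef_rot: [0.74, 0.673, -0.0, -0.0]
ft_force: [-0.9, -0.2, 0.7]
width: 0.0238
grip_force: 58.0
d [ 0.0004 -0.0003 -0.0865] turn 0.005 | pos [0.5402 0.2333 0.1635] yaw -0.095 tilt [-0.0002  0.0001] q [-0.83  0.31  0.42  1.67 -0.13  1.19 -0.47] f [-0.88 -0.22  0.71] w 0.0238 t 6.08
```

```bash
sleep 8
```

```text
(no output)
```

View pics/g.png

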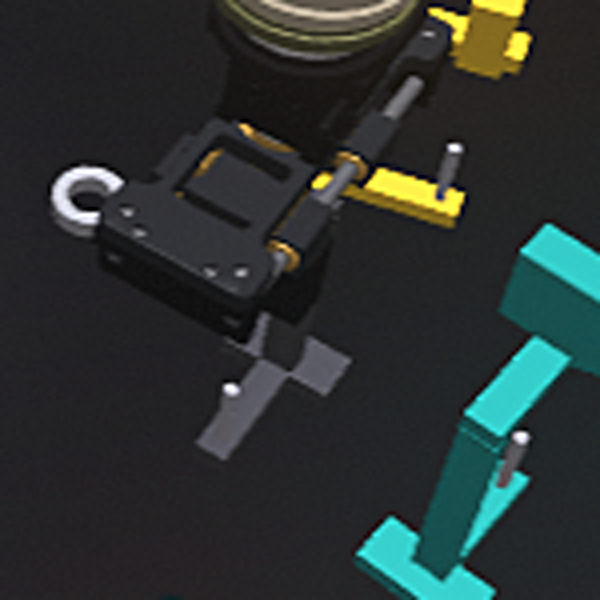

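The scene crop shows the black handle gripped (24 mm), the knockout still upright, and the rod tip at scene px (388,287). Next I lift it, align with the nest and move to the pre-insertion point.

```bash
python3 -m pendant '[[0,0,-0.01,0],[0,0,-0.012,0],[0,0,-0.012,0],[0,0,0,0.1],[0,0,0,0.1],[0,0,0,0],[0,0,0,0]]'
python3 - <<'E'
from h import *
go(.5017,.0009,.1985,-.294)
E
```

```text
time: 6.72
ee_pos: [0.5405, 0.2334, 0.1984]
eef_rot: [0.802, 0.597, 0.0, 0.0]
ft_force: [-0.2, -0.6, -3.5]
width: 0.0237
grip_force: 58.0
d [-2.338e-01  2.970e-02 -2.000e-04] turn 0.0021 | pos [0.5405 0.2334 0.1984] yaw -0.2919 tilt [0.0007 0.0004] q [-0.86  0.28  0.45  1.63 -0.13  1.25 -0.68] f [-0.21 -0.63 -3.46] w 0.0237 t 6.72
```

```bash
python3 -m pendant '[[-0.02,0.0025,0,0],[-0.033,0.0042,0,0],[-0.035,0.0045,0,0],[-0.035,0.0045,0,0],[-0.035,0.0045,0,0],[-0.035,0.0045,0,0],[-0.025,0.003,0,0],[-0.0158,0.0015,0,0]]'
python3 -m pendant '[[0,0,0,0],[0,0,0,0],[0,0,0,0]]'
python3 - <<'E'
from h import *
from scipy.optimize import minimize
go(.5017,.0009,.1985,-.294)
d=cam("scene");s=r.read_state()
print(proj(d,[[*s["ee_pos"][:2],s["ee_pos"][2]-.1635+.057]]))
cv2.imwrite("pics/p.png",cv2.resize(d["img"][180:330,200:400],(800,600),interpolation=cv2.INTER_CUBIC)[:,:,::-1])
E
```

```text
time: 7.38
ee_pos: [0.4997, -0.0026, 0.1981]
eef_rot: [0.803, 0.596, 0.0, 0.0]
ft_force: [-0.4, -1.5, -3.4]
width: 0.0234
grip_force: 58.0
time: 7.63
ee_pos: [0.5005, 0.0019, 0.1978]
eef_rot: [0.803, 0.597, 0.0, -0.0]
ft_force: [1.3, 0.5, -4.4]
width: 0.0235
grip_force: 58.0
d [-0.0006  0.0014 -0.0007] turn 0.0015 | pos [0.5005 0.0019 0.1978] yaw -0.2925 tilt [0.0004 0.0006] q [-0.65  0.07  0.59  1.86 -0.04  1.22 -0.34] f [ 1.27  0.5  -4.39] w 0.0235 t 7.63
[[299.94196537 221.19350907]]
```

```bash
sleep 6
```

```text
(no output)
```

View pics/p.png

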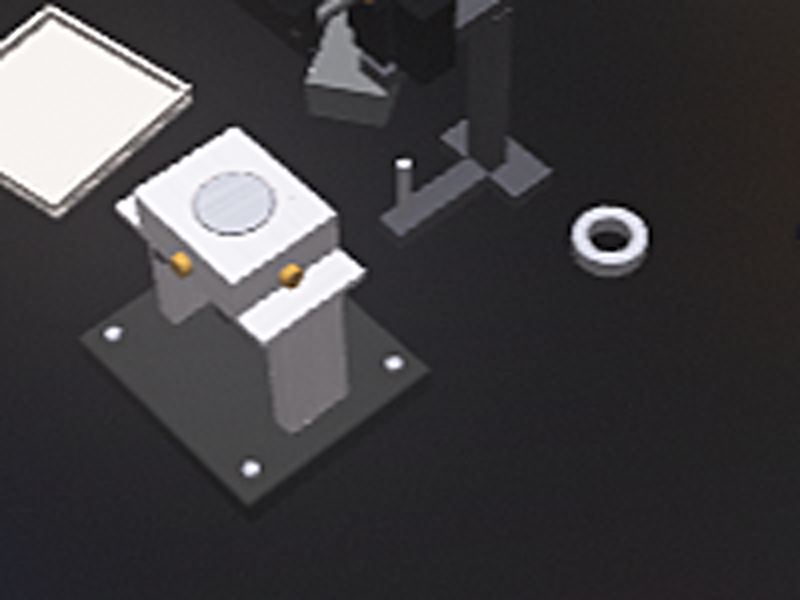

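The crop shows the rod tip at scene px (300.4,220.2), about 1 px from the prediction. The knockout is upright and clear of the nest. I'll use that offset to calibrate the scene camera locally.

Run:
```python
from h import *
d=cam("scene");s=r.read_state();p=s["ee_pos"]
t=np.array([p[0],p[1],p[2]-.1635+.057])
b=back(d,(300.4,220.2),t[2]);print("tip",t,"obs",b,"bias",b-t)
print("puck scene corrected",back(d,(258.1,230.27),.147)-(b-t))
# entry distances for nest at corrected pos
```

```text
tip [0.50045595 0.00223458 0.09109999] obs [0.49743204 0.00150272 0.09109999] bias [-3.02391641e-03 -7.31865308e-04  2.77555756e-17]
puck scene corrected [ 0.60819408 -0.03043747  0.147     ]
```

```bash
python3 - <<'E'
from h import *
go(.6083,-.0306,.1985,-.294)
E
python3 -m pendant '[[-0.0005,0.01,0,0],[0,0.014,0,0],[0,0.014,0,0],[0,0.014,0,0]]'
python3 -m pendant '[[0,0.014,0,0],[0,0.014,0,0],[0,0.014,0,0],[0,0.01,0,0],[0,0.006,0,0],[0,0,0,0],[0,0,0,0],[0,0,0,0]]'
python3 - <<'E'
from h import *
go(.6083,-.0306,.1985,-.294)
E
```

```text
d [-0.0004  0.1127 -0.0009] turn 0.0017 | pos [0.5005 0.0022 0.1976] yaw -0.2923 tilt [0.     0.0002] q [-0.66  0.07  0.59  1.86 -0.04  1.22 -0.34] f [-0.52  0.2  -4.06] w 0.0237 t 7.73
time: 8.07
ee_pos: [0.5507, -0.0134, 0.1974]
eef_rot: [0.802, 0.597, 0.0, -0.0]
ft_force: [0.2, 0.3, -3.6]
width: 0.0238
grip_force: 58.0
time: 8.73
ee_pos: [0.605, -0.0309, 0.1974]
eef_rot: [0.803, 0.596, -0.0, -0.0]
ft_force: [0.1, -0.1, -5.0]
width: 0.0233
grip_force: 58.0
d [ 0.0012  0.0031 -0.0011] turn -0.0003 | pos [ 0.605  -0.0309  0.1974] yaw -0.2943 tilt [-0.0005  0.0003] q [-0.52  0.35  0.62  1.59 -0.21  1.27 -0.16] f [ 0.07 -0.05 -5.03] w 0.0233 t 8.73
```

```bash
python3 -m pendant '[[0.0012,0.003,0,0],[0,0,-0.006,0],[0,0,-0.005,0],[0,0,0,0],[0,0,0,0],[0,0,0,0]]'
python3 -m pendant '[[0,0,-0.0015,0],[0,0,0,0],[0,0,0,0]]'
python3 -m pendant '[[0,0,-0.0015,0],[0,0,0,0],[0,0,0,0]]'
python3 - <<'E'
from h import *
go(.6083,-.0306,.2115,-.294)
E
```

```text
time: 9.23
ee_pos: [0.6086, -0.031, 0.2086]
eef_rot: [0.803, 0.596, 0.0, -0.0]
ft_force: [-0.2, 0.5, -3.5]
width: 0.0237
grip_force: 58.0
time: 9.48
ee_pos: [0.6086, -0.0311, 0.21]
eef_rot: [0.803, 0.596, 0.0, -0.0]
ft_force: [-0.0, 0.0, -3.6]
width: 0.0236
grip_force: 58.0
time: 9.73
ee_pos: [0.6086, -0.0311, 0.2115]
eef_rot: [0.803, 0.595, 0.0, -0.0]
ft_force: [-0.2, -0.1, -4.0]
width: 0.0237
grip_force: 58.0
d [ 0.0004 -0.0005  0.    ] turn -0.001 | pos [ 0.6086 -0.0311  0.2115] yaw -0.295 tilt [0.     0.0001] q [-0.52  0.35  0.62  1.57 -0.21  1.3  -0.16] f [-0.21 -0.05 -3.99] w 0.0237 t 9.73
```

```bash
for i in 1 2; do :; done
python3 -m pendant '[[0,0,-0.001,0],[0,0,0,0],[0,0,0,0]]' | grep -E "pos|ft"
python3 -m pendant '[[0,0,-0.001,0],[0,0,0,0],[0,0,0,0]]' | grep -E "pos|ft"
```

```text
ee_pos: [0.6085, -0.031, 0.2118]
ft_force: [2.4, 0.7, -13.1]
ee_pos: [0.6083, -0.031, 0.2121]
ft_force: [5.0, -0.3, -21.2]
```

```bash
python3 -m pendant '[[0,0,0.003,0],[0,0.0025,0,0],[0,0,0,0],[0,0,-0.002,0],[0,0,0,0],[0,0,0,0]]' | grep -E "pos|ft"
python3 -m pendant '[[0,0,0.002,0],[0,0.0025,0,0],[0,0,0,0],[0,0,-0.002,0],[0,0,0,0],[0,0,0,0]]' | grep -E "pos|ft"
```

```text
ee_pos: [0.6117, -0.032, 0.2135]
ft_force: [2.0, -1.2, -3.1]
ee_pos: [0.6134, -0.0325, 0.2126]
ft_force: [0.7, -0.2, -4.1]
```

```bash
python3 -m pendant '[[0,-0.0008,0,0],[0,0,-0.0015,0],[0,0,0,0],[0,0,0,0]]' | grep -E "pos|ft"
python3 -m pendant '[[0,0,-0.0015,0],[0,0,0,0],[0,0,0,0]]' | grep -E "pos|ft|rot"
```

```text
ee_pos: [0.6127, -0.0323, 0.2141]
ft_force: [-0.6, -0.5, -4.4]
ee_pos: [0.6127, -0.0323, 0.2156]
eef_rot: [0.803, 0.595, 0.0, 0.0]
ft_force: [0.3, 0.4, -4.0]
```

```bash
python3 -m pendant '[[0,0,-0.002,0],[0,0,-0.002,0],[0,0,0,0],[0,0,0,0]]' | grep -E "pos|ft"
python3 -m pendant '[[0,0,-0.002,0],[0,0,-0.001,0],[0,0,0,0],[0,0,0,0]]' | grep -E "pos|ft"
```

```text
ee_pos: [0.6127, -0.0323, 0.2197]
ft_force: [0.7, 0.9, -4.0]
ee_pos: [0.6127, -0.0323, 0.2226]
ft_force: [-0.9, 0.2, -3.8]
```

```bash
python3 -m pendant '[[0,0,-0.0015,0],[0,0,-0.0015,0],[0,0,0,0],[0,0,0,0]]' | grep -E "pos|ft"
python3 -m pendant '[[0,0,-0.001,0],[0,0,0,0],[0,0,0,0]]' | grep -E "pos|ft"
```

```text
ee_pos: [0.6127, -0.0323, 0.2256]
ft_force: [-0.6, -0.6, -3.9]
ee_pos: [0.6125, -0.0322, 0.2261]
ft_force: [1.1, 1.0, -10.4]
```

```bash
python3 -m pendant '[[0,0,-0.0005,0],[0,0,0,0],[0,0,0,0]]' | grep -E "pos|ft"
python3 -m pendant '[[0,0,-0.0005,0],[0,0,0,0],[0,0,0,0]]' | grep -E "pos|ft"
```

```text
ee_pos: [0.6125, -0.0323, 0.2266]
ft_force: [1.7, 0.3, -13.6]
ee_pos: [0.6126, -0.0323, 0.2272]
ft_force: [2.8, -1.1, -15.6]
```

```bash
python3 -m pendant '[[0,0,-0.0005,0],[0,0,-0.0005,0],[0,0,0,0]]' | grep -E "pos|ft"
python3 -m pendant '[[0,0,-0.0005,0],[0,0,-0.0005,0],[0,0,0,0]]' | grep -E "pos|ft"
```

```text
ee_pos: [0.6127, -0.0324, 0.2286]
ft_force: [3.5, -1.1, -16.7]
ee_pos: [0.6127, -0.0324, 0.2297]
ft_force: [2.5, -0.8, -15.9]
```

Moving at a steady ~12 N.

```bash
python3 -m pendant '[[0,0,-0.001,0],[0,0,-0.001,0],[0,0,0,0]]' | grep -E "pos|ft"
python3 -m pendant '[[0,0,-0.001,0],[0,0,-0.001,0],[0,0,0,0]]' | grep -E "pos|ft"
python3 -m pendant '[[0,0,-0.001,0],[0,0,0,0]]' | grep -E "pos|ft"
```

```text
ee_pos: [0.6127, -0.0323, 0.2319]
ft_force: [3.7, -1.0, -14.2]
ee_pos: [0.6131, -0.0324, 0.2341]
ft_force: [4.6, -1.2, -13.2]
ee_pos: [0.6132, -0.0324, 0.2352]
ft_force: [5.0, -1.6, -13.0]
```

```bash
python3 -m pendant '[[0,0,-0.001,0],[0,0,0,0],[0,0,0,0]]' | grep -E "pos|ft"
python3 -m pendant '[[0,0,-0.001,0],[0,0,0,0],[0,0,0,0]]' | grep -E "pos|ft"
```

```text
ee_pos: [0.6133, -0.0324, 0.2364]
ft_force: [5.3, -1.3, -11.2]
ee_pos: [0.613, -0.0324, 0.2374]
ft_force: [3.1, -0.8, -6.4]
```

```bash
python3 -m pendant '[[0,0,-0.001,0],[0,0,0,0],[0,0,0,0]]' | grep -E "pos|ft"
python3 - <<'E'
from h import *
d=cam("scene")
cv2.imwrite("pics/c.png",cv2.resize(d["img"][190:300,210:330],(654,600),interpolation=cv2.INTER_CUBIC)[:,:,::-1])
E
```

```text
ee_pos: [0.6124, -0.0322, 0.238]
ft_force: [1.1, -0.5, -4.5]
```

```bash
sleep 5
```

```text
(no output)
```

View pics/c.png

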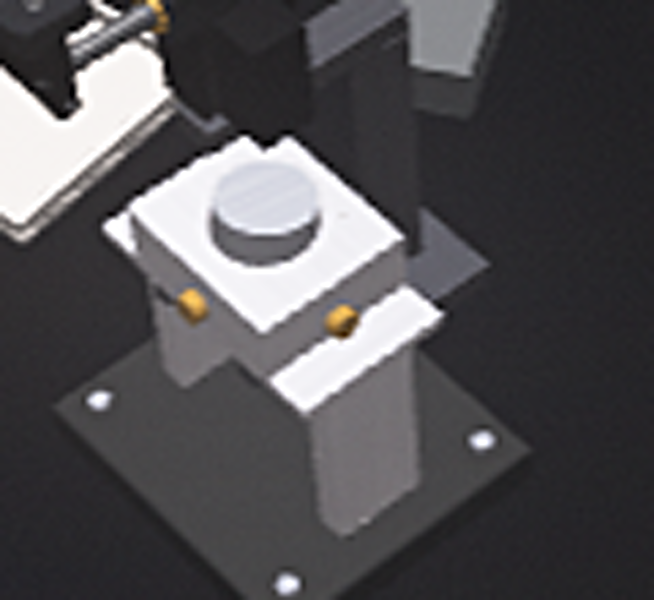

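The crop shows the puck standing proud and level, top at about crop (268,200), and the force is back to baseline, so it has clicked. I'll draw the rod down.

```bash
python3 -m pendant '[[0,0,0.004,0],[0,0,0.004,0],[0,0,0.004,0],[0,0,0.004,0],[0,0,0.004,0],[0,0,0.004,0]]' | grep -E "pos|ft"
python3 -m pendant '[[0,0,0.004,0],[0,0,0.004,0],[0,0,0.004,0],[0,0,0.0045,0],[0,0,0,0],[0,0,0,0],[0,0,0,0]]' | grep -E "pos|ft"
python3 - <<'E'
from h import *
go(.5,.003,.1975,-.294)
E
```

```text
ee_pos: [0.6125, -0.0323, 0.2129]
ft_force: [-0.3, -0.1, -3.8]
ee_pos: [0.6127, -0.0323, 0.1972]
ft_force: [-0.4, -1.7, -2.7]
d [ 0.001  -0.1181 -0.0003] turn -0.001 | pos [ 0.6127 -0.0323  0.1972] yaw -0.295 tilt [0.0003 0.0001] q [-0.51  0.37  0.62  1.57 -0.22  1.27 -0.15] f [-0.36 -1.7  -2.69] w 0.0237 t 16.62
```

```bash
python3 -m pendant '[[0,-0.01,0,0],[0,-0.016,0,0],[0,-0.016,0,0],[0,-0.016,0,0],[0,-0.016,0,0],[0,-0.016,0,0],[0,-0.016,0,0],[0.001,-0.012,0,0]]' | grep -E "pos|ft"
python3 -m pendant '[[0,0,0,0],[0.03,-0.003,0,0],[0.035,-0.0045,0,0],[0.035,-0.0045,0,0],[0.035,-0.0045,0,0],[0.035,-0.0045,0,0],[0.035,-0.0045,0,0],[0.025,-0.0035,0,0]]' | grep -E "pos|ft"
python3 -m pendant '[[0,0,0,-0.1],[0,0,0,-0.1],[0,0,0,0],[0,0,0,0]]' | grep -E "pos|ft"
python3 - <<'E'
from h import *
go(.5402,.2333,.1635,-.095)
E
```

```text
ee_pos: [0.4991, 0.003, 0.1974]
ft_force: [-0.4, -0.3, -3.8]
ee_pos: [0.5396, 0.2354, 0.1971]
ft_force: [0.2, 0.5, -4.8]
ee_pos: [0.5398, 0.2311, 0.1971]
ft_force: [-0.2, -0.7, -3.6]
d [0.0022 0.0002 0.0336] turn -0.0036 | pos [0.5398 0.2311 0.1971] yaw -0.0986 tilt [0.0003 0.    ] q [-0.84  0.28  0.43  1.64 -0.12  1.25 -0.48] f [-0.2  -0.68 -3.58] w 0.0235 t 18.28
```

```bash
python3 -m pendant '[[0,0,0.01,0],[0,0,0.01,0],[0,0,0.008,0],[0,0,0.004,0],[0,0,0,0],[0,0,0,0]]' | grep -E "pos|ft"
python3 -m pendant '[[0,0,0.001,0],[0,0,0.0005,0],[0,0,0,0],[0,0,0,0]]' | grep -E "pos|ft"
```

```text
ee_pos: [0.539, 0.2314, 0.1646]
ft_force: [-0.4, 0.4, -4.2]
ee_pos: [0.5392, 0.2315, 0.1636]
ft_force: [-0.2, -0.0, -3.5]
```

```bash
python3 -m pendant '[[0,0,0.0005,0],[0,0,0,0],[0,0,0,0]]' | grep -E "pos|ft"
python3 -m pendant '[[0,0,0,0],[0,0,0,0],[0,0,0,0],[0,0,0,0],[0,0,0,0],[0,0,0,0],[0,0,0,0],[0,0,0,0]]' 1 20| grep -E "pos|ft|width"
python3 -m pendant '[[0,0,-0.005,0],[0,0,-0.02,0],[0,0,-0.04,0],[0,0,-0.04,0],[0,0,0,0],[0,0,0,0]]'| grep -E "pos|ft|width"
python3 - <<'E'
from h import *
go(.6083,-.0306,.26,-.294)
go(.6083,-.0306,.26,-.294+np.pi/2)
go(.6083,-.0306,.26,-.294+np.pi/4)
E
```

```text
ee_pos: [0.5393, 0.2315, 0.1635]
ft_force: [-1.8, -0.4, 2.9]
ee_pos: [0.5392, 0.2314, 0.163]
ft_force: [0.2, -0.1, 0.5]
width: 0.0694
ee_pos: [0.5403, 0.2318, 0.2711]
ft_force: [0.8, 0.5, -1.0]
width: 0.0867
d [-0.2548  0.0926  0.0106] turn 0.1989 | pos [0.5403 0.2318 0.2711] yaw -0.0951 tilt [0.0043 0.0029] q [-0.85  0.23  0.44  1.53 -0.1   1.39 -0.5 ] f [ 0.76  0.46 -0.98] w 0.0867 t 20.53
d [-0.2548  0.0926  0.0106] turn -1.3719 | pos [0.5403 0.2318 0.2711] yaw -0.0951 tilt [0.0043 0.0029] q [-0.85  0.23  0.44  1.53 -0.1   1.39 -0.5 ] f [ 0.76  0.46 -0.98] w 0.0867 t 20.53
d [-0.2548  0.0926  0.0106] turn -0.5865 | pos [0.5403 0.2318 0.2711] yaw -0.0951 tilt [0.0043 0.0029] q [-0.85  0.23  0.44  1.53 -0.1   1.39 -0.5 ] f [ 0.76  0.46 -0.98] w 0.0867 t 20.53
```

```bash
python3 -m pendant '[[-0.03,0.011,0,0],[-0.036,0.0131,0,0],[-0.036,0.0131,0,0],[-0.036,0.0131,0,0],[-0.036,0.0131,0,0],[-0.036,0.0131,0,0],[-0.032,0.0117,0,0],[-0.0128,0.0044,0,0]]'| grep -E "pos|ft|width"
python3 -m pendant '[[0,0,0,0.1],[0,0,0,0.1],[0,0,0,0],[0,0,0,0]]'| grep -E "pos|ft|width"
python3 - <<'E'
from h import *
d=cam("scene")
cv2.imwrite("pics/k.png",cv2.resize(d["img"][170:330,210:430],(800,582),interpolation=cv2.INTER_CUBIC)[:,:,::-1])
go(.6083,-.0306,.161,-.294)
E
```

```text
ee_pos: [0.6069, -0.0371, 0.2673]
ft_force: [0.3, 0.1, 0.5]
width: 0.0869
ee_pos: [0.6068, -0.0307, 0.2673]
ft_force: [-0.3, 0.6, 0.2]
width: 0.087
d [0.0004 0.0014 0.1065] turn 0.003 | pos [ 0.6069 -0.0306  0.2675] yaw -0.291 tilt [-0.001 -0.   ] q [-0.52  0.31  0.63  1.49 -0.18  1.4  -0.18] f [-0.53 -0.42 -0.47] w 0.0872 t 21.58
```

```bash
sleep 6
```

```text
(no output)
```

View pics/k.png

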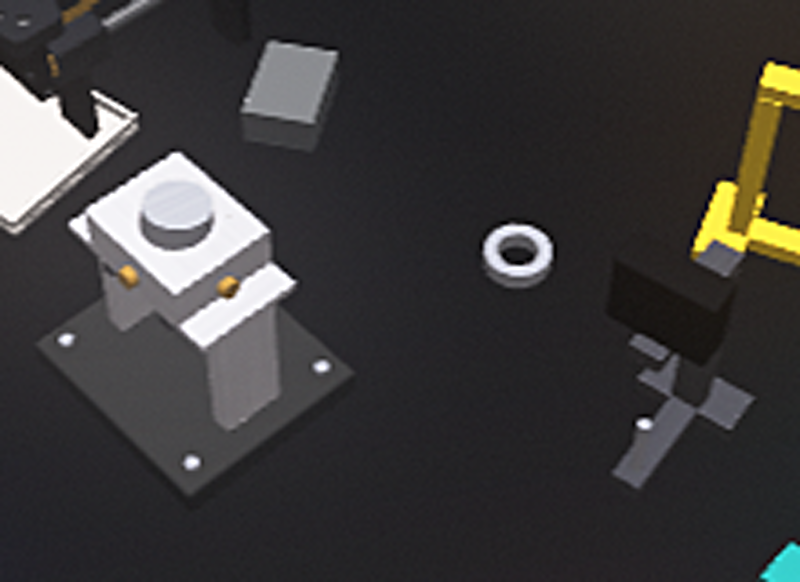

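The knockout stands upright at its old place, and the puck sits proud and level in the pocket mouth. Descending onto the puck.

```bash
python3 -m pendant '[[0,0.0014,0.02,0],[0,0,0.03,0],[0,0,0.03,0],[0,0,0.015,0],[0,0,0.008,0],[0,0,0.003,0],[0,0,0,0],[0,0,0,0]]'| grep -E "pos|ft|width"
python3 -m pendant '[[0,0,0.0008,0],[0,0,0,0],[0,0,0,0],[0,0,0,0],[0,0,0,0],[0,0,0,0],[0,0,0,0]]' 0 20 | grep -E "pos|ft|width|grip"
python3 -m pendant '[[0,0,0,0],[0,0,0,0],[0,0,0,0]]' 0 45 | grep -E "pos|ft|width|grip"
```

```text
ee_pos: [0.6092, -0.0314, 0.1632]
ft_force: [0.3, -0.2, -0.5]
width: 0.0872
ee_pos: [0.6085, -0.0314, 0.1613]
ft_force: [1.3, -0.2, 0.6]
width: 0.0484
grip_force: 0.0
ee_pos: [0.6067, -0.0308, 0.161]
ft_force: [-8.9, 1.4, 7.3]
width: 0.0388
grip_force: 44.7
```

```bash
python3 -m pendant '[[0,0,-0.004,0],[0,0,-0.004,0],[0,0,-0.004,0],[0,0,0,0]]' | grep -E "pos|ft|width|grip"
python3 -m pendant '[[0,0,-0.006,0],[0,0,-0.008,0],[0,0,-0.01,0],[0,0,-0.01,0],[0,0,0,0]]' | grep -E "pos|ft|width|grip"
python3 - <<'E'
from h import *
d=cam("scene")
cv2.imwrite("pics/l.png",cv2.resize(d["img"][150:300,180:340],(640,600),interpolation=cv2.INTER_CUBIC)[:,:,::-1])
go(.5075,-.247,.2,-.294)
E
```

```text
ee_pos: [0.6066, -0.0309, 0.1726]
ft_force: [-8.7, 2.2, -0.2]
width: 0.0387
grip_force: 44.5
ee_pos: [0.6099, -0.0317, 0.2103]
ft_force: [0.9, -0.6, -2.0]
width: 0.0384
grip_force: 44.6
d [-0.2358 -0.035   0.0087] turn -0.0011 | pos [ 0.6095 -0.0316  0.2091] yaw -0.2951 tilt [0.0032 0.0003] q [-0.51  0.35  0.62  1.57 -0.21  1.29 -0.16] f [ 0.39  0.05 -3.32] w 0.0387 t 23.88
```

```bash
sleep 6
```

```text
(no output)
```

View pics/l.png

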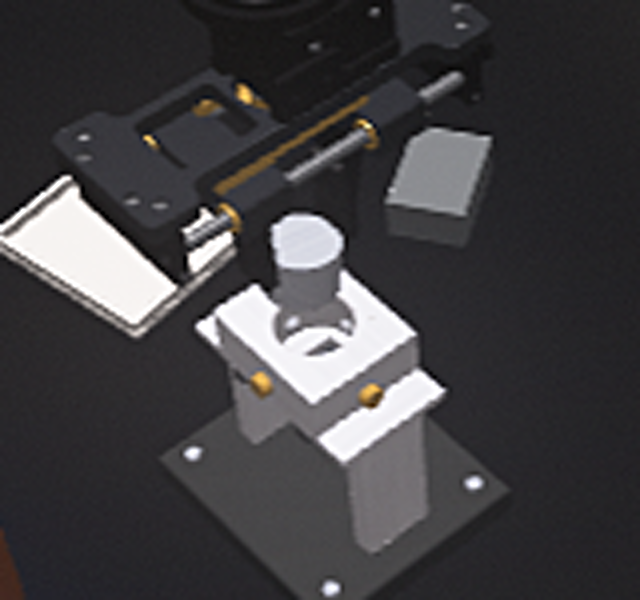

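The crop shows the puck gripped upright and clear of the pocket. Moving to the tray.

```bash
python3 -m pendant '[[-0.02,-0.003,0,0],[-0.033,-0.005,0,0],[-0.036,-0.005,0,0],[-0.036,-0.005,0,0],[-0.036,-0.005,0,0],[-0.036,-0.005,0,0],[-0.026,-0.004,0,0],[-0.0126,-0.002,0,0]]'| grep -E "pos|ft|width"
python3 -m pendant '[[0,0,0.02,0],[0,0,0.035,0],[0,0,0.035,0],[0,0,0.035,0],[0,0,0.02,0],[0,0,0.008,0],[0,0,0,0],[0,0,0,0]]'| grep -E "pos|ft|width"
python3 - <<'E'
from h import *
go(.509,-.247,.033,-.294)
E
```

```text
ee_pos: [0.505, -0.2512, 0.2074]
ft_force: [0.2, -1.2, -2.6]
width: 0.0387
ee_pos: [0.5081, -0.2471, 0.055]
ft_force: [0.7, -0.9, -2.4]
width: 0.0384
d [0.0003 0.0008 0.022 ] turn -0.0008 | pos [ 0.5081 -0.2471  0.055 ] yaw -0.2948 tilt [ 0.0007 -0.0004] q [-0.18  0.43  0.67  1.84 -0.32  0.97  0.33] f [ 0.74 -0.94 -2.42] w 0.0384 t 25.22
```

```bash
python3 -m pendant '[[0,0,0.008,0],[0,0,0.007,0],[0,0,0.004,0],[0,0,0,0],[0,0,0,0]]'| grep -E "pos|ft|width"
python3 -m pendant '[[0,0,0.0015,0],[0,0,0,0],[0,0,0,0]]'| grep -E "pos|ft|width"
python3 -m pendant '[[0,0,0.0015,0],[0,0,0,0],[0,0,0,0]]'| grep -E "pos|ft|width"
```

```text
ee_pos: [0.5082, -0.2471, 0.0357]
ft_force: [1.4, 0.1, -0.5]
width: 0.0389
ee_pos: [0.5084, -0.2471, 0.0352]
ft_force: [-2.5, 1.1, 14.7]
width: 0.0379
ee_pos: [0.5088, -0.2473, 0.0346]
ft_force: [-5.2, 3.6, 23.9]
width: 0.0386
```

```bash
python3 -m pendant '[[0,0,-0.0022,0],[0,0,0,0],[0,0,0,0]]'| grep -E "pos|ft|width"
python3 -m pendant '[[0,0,0,0],[0,0,0,0],[0,0,0,0],[0,0,0,0],[0,0,0,0],[0,0,0,0],[0,0,0,0],[0,0,0,0]]' 1 20| grep -E "pos|ft|width"
python3 -m pendant '[[0,0,-0.01,0],[0,0,-0.03,0],[0,0,-0.04,0],[0,0,-0.04,0],[0,0,-0.04,0],[0,0,-0.04,0],[0,0,0,0],[0,0,0,0]]'| grep -E "pos|ft|width"
python3 - <<'E'
from h import *
a=cam("scene")["img"][150:330,160:460];cv2.imwrite("pics/e.png",cv2.resize(a,(800,480),interpolation=cv2.INTER_CUBIC)[:,:,::-1])
E
```

```text
ee_pos: [0.5081, -0.2471, 0.035]
ft_force: [-0.7, -0.3, 7.1]
width: 0.0386
ee_pos: [0.5074, -0.2469, 0.0343]
ft_force: [-0.0, -0.8, 0.7]
width: 0.0827
ee_pos: [0.5084, -0.2476, 0.2374]
ft_force: [-0.1, 0.0, -0.8]
width: 0.0873
```

```bash
sleep 8
```

```text
(no output)
```

View pics/e.png

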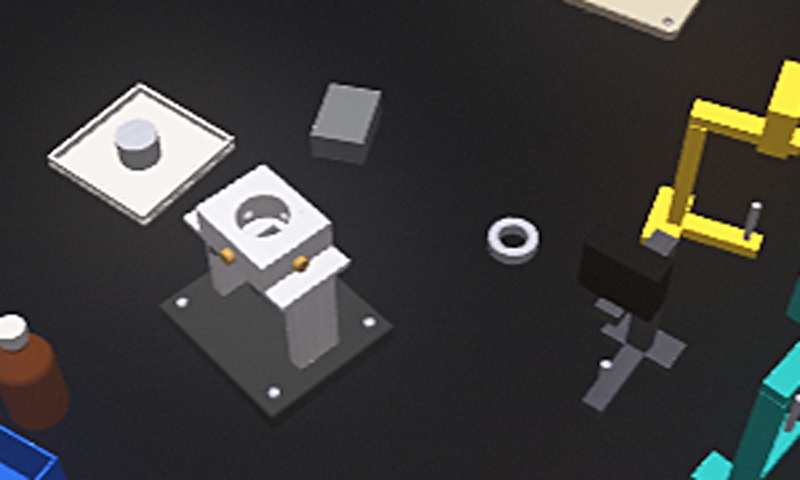

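The puck lies flat in the tray at crop (138,145) and the knockout stands upright. Nothing else looks moved, so I'm handing in.

```bash
python3 -c "
from bench import r
print(r.close_job())"
```

```text
the job is handed in; nothing more can be done
None
```

The job is handed in but returned no verdict: the puck clicked past the balls and now lies flat in the tray, the knockout stands upright back at its old place, and the bystanders in my last picture look unmoved.

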